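# Seat the idler block and hold the belt tensioner back

## Task

Get the plotter's belt drive ready for its belt: stand the loose idler block, pulley up, fully down in the empty pocket on the drive plate and let go of it. Then push the sprung tensioner arm back by its upright post, past the ratchet click and on to its rubber stop, and finish while still holding it pressed back there with the fingers on the post, so that the belt can be looped on. Leave the mug, jar and mouse where they are.

Things in the scene. Friction and masses are not known exactly. Their poses are not given: they have to be found in the camera images.
- idler_mid (a point): Middle of the loose idler block: an aluminium block 30 (its x) x 50 (its y) x 52 mm high with a round steel pulley, 29 mm across, on top; 72 mm high in all, about 0.22 kg. The point is on its upright centre line, 36 mm above its underside; z is up. Stands on the desk left or right of the drive, at any moderate yaw; half a turn makes no difference. Grip it across its 30 mm width.
- pocket (a point): Middle of the floor of the empty pocket on the fixed drive plate (plate 200 x 300 x 12 mm, its top 12 mm above the desk). The pocket is a rectangular frame of 6 mm thick, 10 mm high dark walls, 37 mm (x) x 59 mm (y) inside, open above. Axes are those of the plate: y is the plate's long way, towards the pocket's end; z up. Seated, the block's underside is on this floor. At the plate's other end is a black motor with a pulley (80 mm above the desk), 210 mm from here along -y.
- pivot (a point): On the upright hinge axis of the tensioner arm, 108 mm above the desk (the height of the middle of the post); axes are those of the plate. The arm itself is an 18 mm wide aluminium bar with its top 60 mm above the desk.
- post (a point): Upright round steel post at the arm's free end, 110 mm from the hinge axis: the part to push or pinch. 14 mm across; the point is on its axis at mid-height of its free length, 108 mm above the desk; clear from 78 to 130 mm above the desk. A black roller, 22 mm across, is below it. Everything on the drive plate but the post stays lower than 86 mm above the desk.
- tensioner (a joint): Angle of the tensioner arm, rad: 0 at rest, where a spring keeps it; grows as it swings clockwise seen from above, so that the post goes towards the plate's +x along an arc of 110 mm radius about pivot. At 0 the line from pivot to post is 0.35 rad counter-clockwise of the plate's +y. The ratchet clicks at about 0.42 and keeps the arm at about 0.39 if it is let go; 0.60 is the rubber stop. The spring pushes back at the post with about 6 N at rest, 14 N at the stop.
- pawl (a joint): Travel of the sprung ratchet slider (pawl), m: 0 is sprung in; the arm's tooth pushes it out to about 0.006 as it passes, and it snaps back to 0 at the click.
- mug: White mug without handle, 76 mm across, 85 mm high; origin under its centre. To be left alone.
- jar: Small glass jar with a steel cap, 54 mm across, 75 mm high; origin under its centre. To be left alone.
- mouse: Black computer mouse, 105 x 60 x 30 mm; origin under its centre. To be left alone.

How it is judged:
By the outcome, as a careful person would: the job done as asked, in the order asked, and still so for the second after the job is handed in, while the arm keeps its last pose, push and grip.
It also fails if it takes over 45 s, if anything falls off the work surface, if the arm or the gripper's body presses on something with over 40 N, if the wrist force passes 120 N, or if a joint passes its speed limit or range.

## Robot

A 7-joint arm with a two-finger parallel gripper is mounted at the origin on the work surface. World frame = base frame: x ahead of the robot, y to its left, z up, the work surface at z = 0. Lengths are in m, angles in degrees, forces in N, time in s.
With the tool pointing down it reaches from about 0.4 to 0.875 m from the base axis. Payload 6.5 kg.
Tool frame: the origin (TCP) lies between the finger pads; the fingertips stand 19 mm ahead of it and the grasp point (between the pads) is the TCP; z points along the fingers, y is the direction in which the jaws open and shut (so a half turn about z gives the same grasp; the last joint's range is limited). The gripper opens to 85 mm and grips with 20 to 120 N. Pads are 22 mm wide; open, the fingers measure 114 mm over their backs; the gripper's body (76 mm by 85 mm) begins 54 mm behind the grasp point. The pads swing forward as they close: fully open they stand 13 mm farther back than shut.
Start: joints at [-67.277, 30.733, -0.252, 88.115, 0.149, 61.152, -4.079], TCP at [0.29, 0.582, 0.25] pointing down, gripper open.
Joint ranges: [-154.64, 154.64], [-21.42, 123.67], [-72.66, 72.17], [13.99, 137.28], [-74.86, 254.86], [10.95, 109.41], [-158.01, 158.01]. Speed limits (degrees/s): [136.94, 136.94, 180, 180, 180, 180, 180].

## Interface

Orientations are given as [roll, pitch, yaw] about the fixed x, y, z axes, in that order (R = Rz(yaw) Ry(pitch) Rx(roll)).
In Python, from rig import bot gives the robot as it stands.
- The arm moves only by the tool servo_tool, never from a script. Its argument "targets" is one flat list of numbers, 4 for each row, row after row: the shift along the tool's x, y, z in m, then the turn about the tool's z in degrees. A call has 1 to 10 rows; each row shifts and turns the commanded pose from where the row before left it, along the tool's axes as they then stand; what a row does not reach is not made up. A row lasts 1/10 s, in which the tool goes at most 50 mm and 8.59 degrees, less where a joint would pass 70% of its speed; a pose out of reach is approached as far as the arm can. A call with a gripper value outside its range is refused whole. "jaw" is the gripper's target within -1 to 1 (fully open at 1, half-way at 0, shut at -1), set as the call begins (left out, the last holds). The fingers move at their own pace and stop on an object; "squeeze" is the grip in N (left out, the last holds). Time passes only in rows, so rows that do not move let the fingers close. It gives the time, the measured TCP pose, the force and the opening at its end, in the units of the state.
- bot.read_state(): the state, without advancing time (a new reading comes with each control period).
- bot.grab_frame(name): name is "scene" or "top"; returns the picture (384x512x3 uint8, red, green, blue); there is no depth.
- bot.get_calibration(name): a dict with "K" (3x3 intrinsics, pixels), "rvec" (rotation vector, rad) and "tvec" (3), from world to camera coordinates, as OpenCV has them. Camera axes: x right, y down, z forward; pixel columns grow to the right and rows downward; lengths in m; the calibration is good to about 2 mm. A picture is of the moment at which its call begins. get_calibration takes no time and is no camera call.
- bot.finish_job(): hands the job in, once; it reports no verdict.
The state is a dict: "time_s": time; "qpos": joint angles; "joint_velocities": joint speeds; "tau": joint torques, N m; "eef_pos": TCP position; "ee_rot": TCP orientation; "ft_force": force on the tool from outside, world axes, zero at the start; "moment": the same for the moment, N m; "opening": opening from 0.0 (shut) to 1.0 (fully open).
Only numpy, scipy, OpenCV 4.12 (cv2) and the standard library are available. Lean on these libraries where they do the work, as an engineer would, in place of code of your own. Each camera call takes 0.05 s, during which the arm holds its last target.

## Working session

There is one attempt and no reset: what is moved stays moved. The work goes in short steps, Python scripts to look and compute and a tool call to move; the robot and the scene stay as the last step left them, time stands still between calls to the robot, and variables do not carry over. Pictures are saved under pics/ and viewed, and the job is handed in when it is done.

Besides the shell and the picture viewer there is one more tool, called in YAML: its name, and indented under it one key for each argument. servo_tool: Moves the arm, as the interface text tells. Its arguments: {"type":"object","properties":{"targets":{"type":"array","items":{"type":"number"}},"jaw":{"type":"number"},"squeeze":{"type":"number"}},"required":["targets"]}

```bash
mkdir -p pics; ls; python3 - <<'E'
from rig import bot
import cv2
for n in("scene","top"):
    f=bot.grab_frame(n); cv2.imwrite(f"pics/{n}0.png",f[:,:,::-1])
    c=bot.get_calibration(n); print(n,c)
print(bot.read_state())
E
```

```text
pics
scene {'K': array([[346.84045402,   0.        , 255.24769393],
       [  0.        , 346.84045402, 195.74339138],
       [  0.        ,   0.        ,   1.        ]]), 'rvec': array([ 1.68612605,  1.95543394, -0.70823077]), 'tvec': array([ 0.06525682, -0.35494062,  1.32317621])}
top {'K': array([[348.82254762,   0.        , 255.15247477],
       [  0.        , 348.82254762, 189.12469021],
       [  0.        ,   0.        ,   1.        ]]), 'rvec': array([ 2.15145052, -2.11987291,  0.12719219]), 'tvec': array([0.01054849, 0.56350353, 0.93158698])}
{'time_s': 0.1, 'qpos': array([-67.2766441 ,  30.77593508,  -0.25505198,  88.16486314,
         0.14855188,  61.15091304,  -4.07847851]), 'joint_velocities': array([-0.02285794, -0.11545041, -0.03222646, -0.09293569, -0.02587814,
       -0.07079039, -0.15723132]), 'tau': array([ 2.59322507e-03, -5.84568357e+01,  1.05177730e+00, -2.59778595e+01,
        1.26065806e-02,  4.59804578e-03, -1.24064454e-05]), 'eef_pos': array([0.28995623, 0.58114288, 0.2494703 ]), 'ee_rot': array([-1.79908816e+02,  5.99636932e-03,  1.53489190e+02]), 'ft_force': array([-0.20677096,  0.43592163,  0.48698286]), 'moment': array([-0.04137965, -0.01323331,  0.07981141]), 'opening': 1.0014785553403145}
```

View pics/scene0.png

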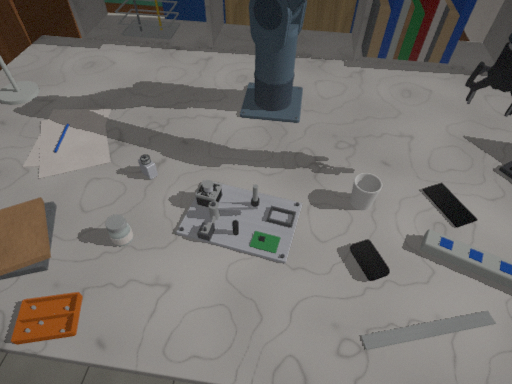

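View pics/top0.png

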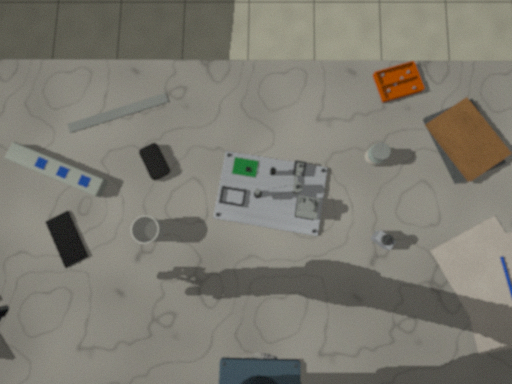

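```bash
cat > h.py <<'E'
import numpy as np,cv2
from rig import bot
def cal(n):
    c=bot.get_calibration(n); R=cv2.Rodrigues(c["rvec"])[0]; return c["K"],R,np.array(c["tvec"]).ravel(),c
def proj(n,P):
    K,R,t,c=cal(n); return cv2.projectPoints(np.array(P,float).reshape(-1,1,3),c["rvec"],c["tvec"],K,None)[0].reshape(-1,2)
def ray(n,uv,z):
    K,R,t,c=cal(n); C=-R.T@t
    d=np.c_[np.array(uv,float).reshape(-1,2),np.ones(np.size(uv)//2)]@np.linalg.inv(K).T@R
    return C+d*((z-C[2])/d[:,2])[:,None]
def crop(n,f,x0,y0,x1,y1,s,out):
    cv2.imwrite(out,cv2.resize(f[y0:y1,x0:x1,::-1],None,fx=s,fy=s,interpolation=cv2.INTER_CUBIC))
E
python3 - <<'E'
from h import *
for n in("scene","top"):
    K,R,t,c=cal(n); print(n,-R.T@t,proj(n,[[.29,.58,.25],[0,0,0],[.29,-.58,.25]]))
f=cv2.imread("pics/top0.png")[:,:,::-1]; crop("top",f,200,140,410,260,3.8,"pics/t0c.png")
f=cv2.imread("pics/scene0.png")[:,:,::-1]; crop("scene",f,100,140,310,270,3.8,"pics/s0c.png")
E
```

```text
scene [1.12672735 0.08779414 0.77705486] [[487.32378752 106.41673752]
 [272.35327968 102.70380549]
 [ 64.48239222  68.176288  ]]
top [ 0.42463444 -0.00578865  1.00257363] [[-13.54948282 299.02835531]
 [259.10223956 400.12241896]
 [544.30723059 310.95665383]]
```

View pics/t0c.png

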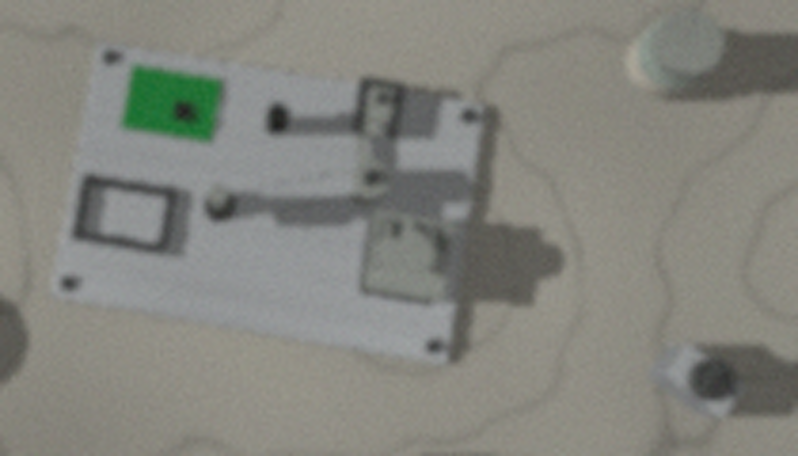

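View pics/s0c.png

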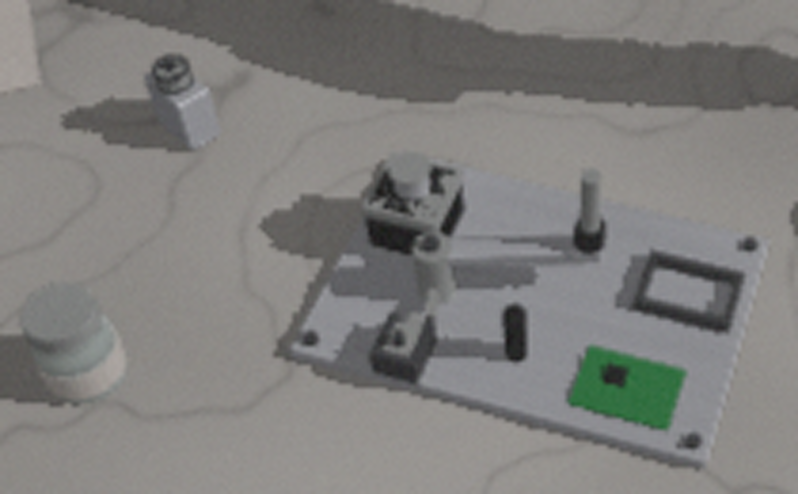

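```bash
cat > m.py <<'E'
from h import *
f=cv2.imread("pics/top0.png"); hsv=cv2.cvtColor(f,cv2.COLOR_BGR2HSV); g=cv2.cvtColor(f,cv2.COLOR_BGR2GRAY)
# frame
roi=np.zeros_like(g); roi[180:212,214:252]=1
m=((g<95)&(roi>0)).astype(np.uint8)
cs,_=cv2.findContours(m,cv2.RETR_CCOMP,cv2.CHAIN_APPROX_NONE)
for c in cs:
    if len(c)>15:
        r=cv2.minAreaRect(c); b=cv2.boxPoints(r); w=ray("top",b,.022)
        print("frame",len(c),r,w.mean(0),[np.linalg.norm(w[i]-w[i-1])for i in range(4)])
# plate: less saturated/bluish
d=f[:,:,0].astype(int)-f[:,:,2]
print(d[200,260],d[250,260],g[200,260],g[250,260])
for name,uv,z in [("pl",[(98,45),(495,100),(460,362),(55,292)],.012),("screws",[(113,57),(470,116),(435,346),(69,284)],.012),("frameout",[(83,178),(190,190),(172,252),(76,240)],.022),("motor",[(365,213),(450,222),(443,303),(360,293)],.06),("posttop",[(220,203)],.130),("piv",[(373,178)],.1),("green",[(135,66),(224,77),(213,140),(123,127)],.012),("pulley",[(713,378)],.072)]:
    p=np.array(uv,float)/3.8+[200,140]-.37; w=ray("top",p,z); print(name,w.round(4).tolist(),w.mean(0).round(4))
E
python3 m.py
```

```text
frame 79 ((233.67567443847656, 195.94593811035156), (26.96143341064453, 16.76869773864746), 9.462321281433105) [0.54570974 0.08003667 0.022     ] [np.float64(0.07652824432074104), np.float64(0.047930212052859494), np.float64(0.07704164877608041), np.float64(0.04775021775608667)]
frame 59 ((233.0675506591797, 196.0946044921875), (21.207469940185547, 15.289106369018555), 9.462321281433105) [0.54524413 0.08172971 0.022     ] [np.float64(0.060216965126714976), np.float64(0.04367822766890555), np.float64(0.060585203810956646), np.float64(0.04354908786307899)]
2 -13 146 144
pl [[0.6774, 0.1083, 0.012], [0.6377, -0.1948, 0.012], [0.4401, -0.1663, 0.012], [0.4873, 0.1352, 0.012]] [ 0.5606 -0.0294  0.012 ]
screws [[0.6681, 0.0965, 0.012], [0.6252, -0.1758, 0.012], [0.4516, -0.148, 0.012], [0.4934, 0.1248, 0.012]] [ 0.5596 -0.0256  0.012 ]
frameout [[0.5724, 0.1155, 0.022], [0.5643, 0.035, 0.022], [0.5176, 0.0475, 0.022], [0.5256, 0.1193, 0.022]] [0.545  0.0794 0.022 ]
motor [[0.5439, -0.092, 0.06], [0.5383, -0.1525, 0.06], [0.4806, -0.147, 0.06], [0.4868, -0.0885, 0.06]] [ 0.5124 -0.12    0.06  ]
posttop [[0.5405, 0.0104, 0.13]] [0.5405 0.0104 0.13  ]
piv [[0.5632, -0.0938, 0.1]] [ 0.5632 -0.0938  0.1   ]
green [[0.6612, 0.0794, 0.012], [0.6533, 0.0111, 0.012], [0.6043, 0.0187, 0.012], [0.6135, 0.0874, 0.012]] [0.6331 0.0491 0.012 ]
pulley [[0.4311, -0.3301, 0.072]] [ 0.4311 -0.3301  0.072 ]
```

```bash
python3 - <<'E'
from h import *
t=cv2.imread("pics/top0.png")[:,:,::-1]; s=cv2.imread("pics/scene0.png")[:,:,::-1]
def up(f,x0,y0,w,h,k):
    o=cv2.resize(f[y0:y0+h,x0:x0+w],None,fx=k,fy=k,interpolation=cv2.INTER_CUBIC)
    return np.clip(o*1.3,0,255).astype(np.uint8)
a=up(t,214,178,40,36,10);b=up(s,260,198,40,36,10);c=up(t,366,222,40,36,8);d=up(s,132,146,40,36,8)
cv2.imwrite("pics/u1.png",np.hstack([a,b])[:,:,::-1]);cv2.imwrite("pics/u2.png",np.hstack([c,d])[:,:,::-1])
E
```

```text
(no output)
```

View pics/u1.png

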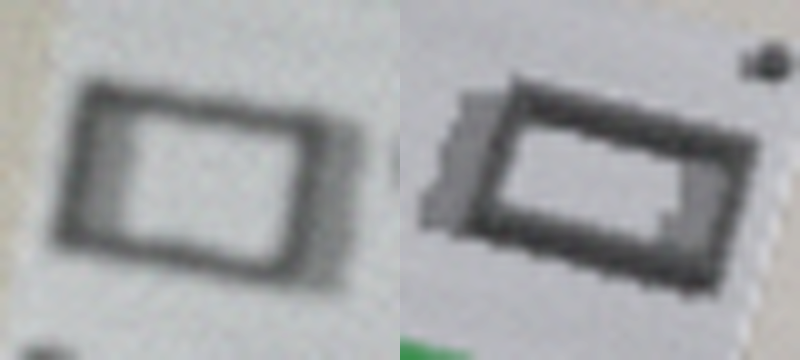

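View pics/u2.png

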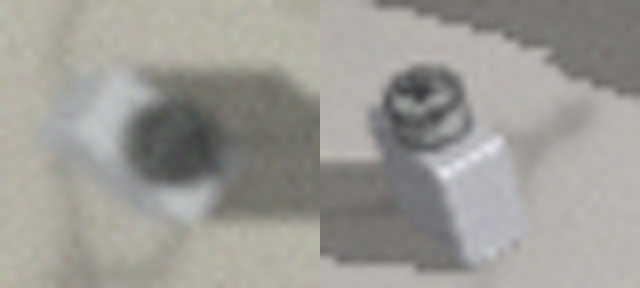

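```bash
cat > m2.py <<'E'
from h import *
def pt(n,uv,k,o,z): return ray(n,(np.array(uv,float)+.5)/k+o-.5,z)
A=pt("top",[(82,80),(325,112),(293,283),(57,243)],10,[214,178],.022)
B=pt("scene",[(115,80),(357,140),(318,290),(70,225)],10,[260,198],.022)
for w in(A,B): print(w.round(4).tolist(),w.mean(0),[round(np.linalg.norm(w[i]-w[i-1]),4)for i in range(4)])
print("screw scene",ray("scene",np.array([(750,244),(692,440),(310,338)])/3.8+[100,140]-.4,.012))
print("pulley top",pt("top",[(173,137)],8,[366,222],.072),pt("scene",[(107,88)],8,[132,146],.072))
w=pt("scene",[(54,108),(120,168),(185,135)],8,[132,146],.052);print(w,np.linalg.norm(np.diff(w,axis=0),axis=1))
w=pt("scene",[(148,262),(200,240)],8,[132,146],.0);print("base",w,np.linalg.norm(np.diff(w,axis=0),axis=1))
w=pt("top",[(125,75),(90,130),(195,215),(235,150)],8,[366,222],.052);print("ttop",w)
E
python3 m2.py
```

```text
[[0.575, 0.1148, 0.022], [0.5667, 0.0453, 0.022], [0.5178, 0.0533, 0.022], [0.5282, 0.1205, 0.022]] [0.54693649 0.08346557 0.022     ] [np.float64(0.0471), np.float64(0.07), np.float64(0.0496), np.float64(0.068)]
[[0.5186, 0.0533, 0.022], [0.5295, 0.1217, 0.022], [0.5816, 0.1149, 0.022], [0.5703, 0.047, 0.022]] [0.55000403 0.08421546 0.022     ] [np.float64(0.0521), np.float64(0.0693), np.float64(0.0525), np.float64(0.0688)]
screw scene [[ 0.49300403  0.12505669  0.012     ]
 [ 0.66709546  0.09787595  0.012     ]
 [ 0.62541561 -0.17577218  0.012     ]]
pulley top [[ 0.43215208 -0.32996496  0.072     ]] [[ 0.43181093 -0.33179725  0.072     ]]
[[ 0.42559601 -0.35946695  0.052     ]
 [ 0.4522875  -0.3242421   0.052     ]
 [ 0.43194268 -0.30642339  0.052     ]] [0.04419531 0.02704474]
base [[ 4.50983892e-01 -3.25861065e-01  0.00000000e+00]
 [ 4.36770600e-01 -3.10071155e-01  1.11022302e-16]] [0.02124474]
ttop [[ 0.45266758 -0.32172694  0.052     ]
 [ 0.43418355 -0.30946901  0.052     ]
 [ 0.40669334 -0.34323995  0.052     ]
 [ 0.42834798 -0.35730629  0.052     ]]
```

servo_tool:
  targets: [-0.046,-0.004,0,4.2,-0.046,-0.004,0,4.2,-0.046,-0.004,0,4.2,-0.045,-0.004,0,4.2,-0.045,-0.004,0,4.2,-0.045,-0.004,0,4.2,-0.045,-0.004,0,4.2,-0.045,-0.004,0,4.2,-0.045,-0.004,0,4.2,-0.045,-0.004,0,4.2]
  jaw: 1
  squeeze: 40

```text
time_s: 1.1
eef_pos: [0.5744, 0.2374, 0.2499]
ee_rot: [-180.0, 0.0, 111.3]
ft_force: [0.1, -0.2, 0.7]
opening: 1.001
```

servo_tool:
  targets: [-0.044,-0.003,0,4.2,-0.044,-0.003,0,4.2,-0.044,-0.003,0,4.2,-0.043,-0.003,0,4.2,-0.043,-0.003,0,4.2,-0.043,-0.003,0,4.2,-0.043,-0.003,0,4.2,-0.043,-0.003,0,4.2,-0.043,-0.003,0,4.2,-0.043,-0.003,0,4.2]

```text
time_s: 2.1
eef_pos: [0.5637, -0.1866, 0.25]
ee_rot: [-180.0, 0.0, 69.3]
ft_force: [0.9, -0.2, -0.1]
opening: 0.998
```

```bash
cat >> h.py <<'E'
def rel(target,yaw):
    s=bot.read_state(); p=s["eef_pos"]; R=cv2.Rodrigues(np.zeros(3))[0]
    from scipy.spatial.transform import Rotation as Ro
    R=Ro.from_euler("xyz",s["ee_rot"],degrees=True).as_matrix()
    print("t",s["time_s"],"pos",p.round(4),"rot",s["ee_rot"].round(2),"F",s["ft_force"].round(1),"q",s["qpos"].round(1))
    print("tool shift",(R.T@(np.array(target)-p)).round(4),"turn",round((s["ee_rot"][2]-yaw+180)%360-180,2))
E
python3 -c "
from h import *
rel([.432,-.331,.25],53)"
```

```text
t 2.1 pos [ 0.5637 -0.1866  0.25  ] rot [-1.7999e+02  1.0000e-02  6.9320e+01] F [ 0.9 -0.2 -0.1] q [ -6.9  27.2  28.5  98.3 -14.9  58.2   6.2]
tool shift [-1.816e-01 -7.230e-02  1.000e-04] turn 16.32
```

servo_tool:
  targets: [-0.0363,-0.0145,0,0,-0.0363,-0.0145,0,0,-0.0363,-0.0145,0,0,-0.0363,-0.0145,0,0,-0.0363,-0.0143,0,0,0,0,0.01,5.4,0,0,0.03,5.4,0,0,0.03,5.5]

```text
time_s: 2.9
eef_pos: [0.4332, -0.3301, 0.1798]
ee_rot: [179.9, -0.0, 52.9]
ft_force: [1.1, 0.1, 0.3]
opening: 0.996
```

```bash
python3 -c "
from h import *
f=bot.grab_frame('top');g=bot.grab_frame('scene')
up=lambda f,x,y:cv2.resize(f[y:y+70,x:x+70],None,fx=5.7,fy=5.7,interpolation=cv2.INTER_CUBIC)
cv2.imwrite('pics/g1.png',np.hstack([up(f,345,210),up(g,110,120)])[:,:,::-1])
rel([.432,-.331,.05],53)"
```

```text
t 3.0 pos [ 0.4309 -0.3278  0.1769] rot [-1.7958e+02  6.0000e-02  5.3150e+01] F [ 0.3  0.3 -0.3] q [  7.8  29.   32.4 109.4 -20.4  47.8  14.2]
tool shift [-0.0018  0.0038  0.1269] turn 0.15
```

View pics/g1.png

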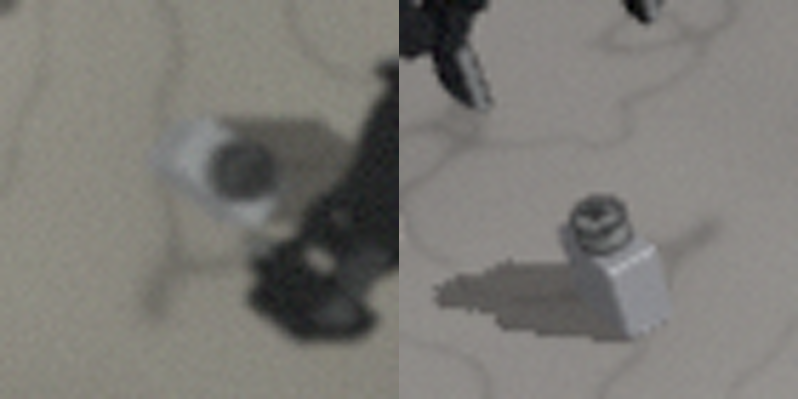

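```bash
python3 -c "
from h import *
s=bot.read_state();p=s['eef_pos']
y=np.radians(53.15-90);d=np.array([np.cos(y),np.sin(y),0])
z=np.array([0,0,-.006])
for n,o in(('top',(345,210)),('scene',(110,120))):
  print(n,(proj(n,[p+z+d*.043,p+z-d*.043,p,[.432,-.331,.072]])-o)*5.7)
print(s['joint_velocities'].round(2), p)
"
```

```text
top [[379.50702467  82.78520914]
 [259.73944241 250.15977295]
 [325.693713   166.01939078]
 [242.75458447 163.8903408 ]]
scene [[ 80.53343756  96.76318686]
 [236.36981611  16.6397503 ]
 [156.9933174   45.84200025]
 [200.50642444 208.82102875]]
[-0.16 -3.21  1.09 -3.31  2.65  3.18  3.42] [ 0.43086005 -0.32778869  0.17691563]
```

servo_tool:
  targets: [0,0,0.03,0,0,0,0.03,0,0,0,0.02,0,0,0,0,0,0,0,0,0]

```text
time_s: 3.5
eef_pos: [0.4336, -0.3302, 0.1015]
ee_rot: [179.9, -0.0, 53.3]
ft_force: [-0.3, -0.3, 0.2]
opening: 1.001
```

```bash
python3 -c "
from h import *
rel([.432,-.331,.04],53)"
```

```text
t 3.5 pos [ 0.4336 -0.3302  0.1015] rot [179.94  -0.    53.27] F [-0.3 -0.3  0.2] q [ 11.5  35.7  27.9 111.2 -25.6  39.2  18.4]
tool shift [-0.0016 -0.0009  0.0615] turn 0.27
```

servo_tool:
  targets: [-0.0015,-0.0008,0.02,0,0,0,0.02,0,0,0,0.02,0,0,0,0.001,0,0,0,0,0]

```text
time_s: 4.0
eef_pos: [0.4323, -0.3311, 0.0407]
ee_rot: [179.9, -0.0, 53.2]
ft_force: [-0.2, 0.1, -0.1]
opening: 1.002
```

servo_tool:
  targets: [0,0,0,0,0,0,0,0,0,0,0,0,0,0,0,0,0,0,0,0,0,0,0,0,0,0,0,0]
  jaw: -1
  squeeze: 50

```text
time_s: 4.7
eef_pos: [0.4321, -0.3308, 0.04]
ee_rot: [179.9, -0.0, 53.2]
ft_force: [0.6, 0.7, 6.6]
opening: 0.347
```

```bash
python3 -c "
from h import *
rel([.432,-.331,.04],53)
f=bot.grab_frame('top');g=bot.grab_frame('scene')
up=lambda f,x,y:cv2.resize(f[y:y+70,x:x+70],None,fx=5.7,fy=5.7,interpolation=cv2.INTER_CUBIC)
cv2.imwrite('pics/g2.png',np.hstack([up(f,345,210),up(g,110,120)])[:,:,::-1])"
```

```text
t 4.7 pos [ 0.4321 -0.3308  0.04  ] rot [ 1.7993e+02 -2.0000e-02  5.3190e+01] F [0.6 0.7 6.6] q [ 14.8  41.4  23.6 111.9 -29.5  32.6  21.6]
tool shift [-0.0002  0.0001 -0.    ] turn 0.19
```

View pics/g2.png

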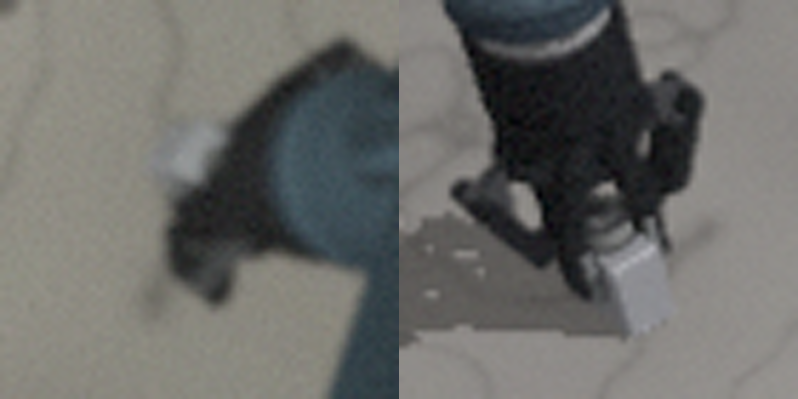

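servo_tool:
  targets: [0,0,-0.01,0,0,0,-0.03,0,0,0,-0.04,0,0,0,-0.04,0,0,0,-0.03,0,0,0,-0.01,0]

```text
time_s: 5.4
eef_pos: [0.4324, -0.3314, 0.2025]
ee_rot: [179.7, -0.0, 53.2]
ft_force: [-0.0, -0.3, -2.6]
opening: 0.344
```

```bash
python3 -c "
from h import *
rel([.547,.0833,.2],81.1)"
```

```text
t 5.4 pos [ 0.4324 -0.3314  0.2025] rot [ 1.7974e+02 -4.0000e-02  5.3160e+01] F [-0.  -0.3 -2.6] q [  6.7  26.9  34.1 108.4 -19.4  50.1  13.6]
tool shift [ 0.4006 -0.1569  0.002 ] turn -27.94
```

servo_tool:
  targets: [0.03,-0.0117,0,0,0.0412,-0.0161,0,0,0.0412,-0.0161,0,0,0.0412,-0.0161,0,0,0.0412,-0.0161,0,0,0.0412,-0.0161,0,0,0.0412,-0.0161,0,0,0.0412,-0.0161,0,0,0.0412,-0.0161,0,0,0.0412,-0.0164,0,0]

```text
time_s: 6.4
eef_pos: [0.5453, 0.0861, 0.1983]
ee_rot: [-179.9, 0.1, 53.2]
ft_force: [1.5, -0.6, -2.5]
opening: 0.345
```

servo_tool:
  targets: [0,0,0,-5.5,0,0,0,-5.6,0,0,0,-5.6,0,0,0,-5.6,0,0,0,-5.6,0,0,0,0,0,0,0,0]

```text
time_s: 7.1
eef_pos: [0.5455, 0.0843, 0.1986]
ee_rot: [-179.9, 0.0, 80.9]
ft_force: [-0.3, -0.3, -2.0]
opening: 0.342
```

```bash
python3 -c "
from h import *
rel([.547,.0833,.2],81.1)
f=bot.grab_frame('top');g=bot.grab_frame('scene')
up=lambda f,x,y:cv2.resize(f[y:y+100,x:x+100],None,fx=4,fy=4,interpolation=cv2.INTER_CUBIC)
cv2.imwrite('pics/g3.png',np.hstack([up(f,190,140),up(g,220,140)])[:,:,::-1])
cv2.imwrite('pics/g3s.png',g[:,:,::-1]);print(proj('scene',[bot.read_state()['eef_pos']]))"
```

```text
t 7.1 pos [0.5455 0.0843 0.1986] rot [-1.7992e+02  3.0000e-02  8.0930e+01] F [-0.3 -0.3 -2. ] q [-31.5  26.2  23.4 106.9 -13.3  49.6 -10.5]
tool shift [-0.0007  0.0017 -0.0014] turn -0.17
[[286.35730834 168.8312937 ]]
```

View pics/g3.png

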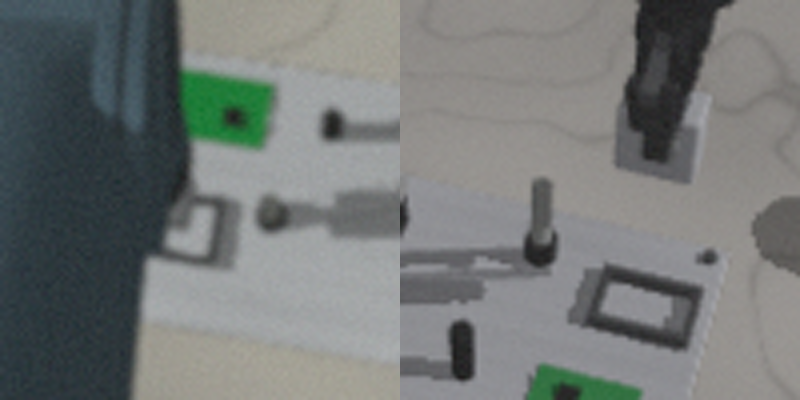

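```bash
python3 -c "
from h import *
w=ray('scene',[[217/4+219.6,170/4+139.6],[294/4+219.6,183/4+139.6]],.1586)
print(w,w.mean(0)-.015*np.array([.988,-.155,0]), np.linalg.norm(w[0]-w[1]),np.degrees(np.arctan2(*(w[1]-w[0])[:2])))"
```

```text
[[0.55511211 0.05796375 0.1586    ]
 [0.55857206 0.10493733 0.1586    ]] [0.54202208 0.08377554 0.1586    ] 0.047100826238610345 4.212647510612052
```

servo_tool:
  targets: [-0.0007,0.0015,0.02,0,0,0,0.03,0,0,0,0.03,0,0,0,0.03,0,0,0,0.01,0,0,0,0,0,0,0,0,0]

```text
time_s: 7.9
eef_pos: [0.5483, 0.0835, 0.0803]
ee_rot: [179.9, -0.0, 81.1]
ft_force: [-0.1, 0.4, -1.2]
opening: 0.339
```

```bash
python3 -c "
from h import *
rel([.547,.0833,.052],81.1)
g=bot.grab_frame('scene')
cv2.imwrite('pics/g4.png',cv2.resize(g[170:240,230:330],None,fx=7,fy=7,interpolation=cv2.INTER_CUBIC)[:,:,::-1])"
```

```text
t 7.9 pos [0.5483 0.0835 0.0803] rot [ 1.7992e+02 -2.0000e-02  8.1060e+01] F [-0.1  0.4 -1.2] q [-27.4  36.8  18.7 109.8 -18.9  36.3  -5.8]
tool shift [-0.0004 -0.0013  0.0283] turn -0.04
```

View pics/g4.png

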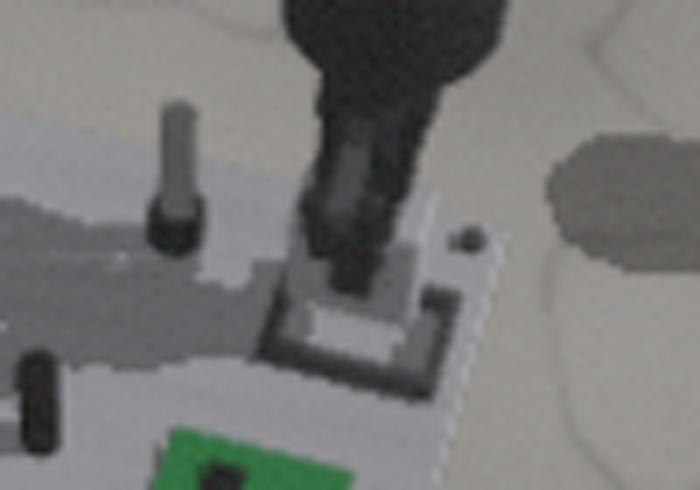

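servo_tool:
  targets: [-0.0003,-0.0008,0.009,0,0,0,0.006,0,0,0,0.003,0,0,0,0.002,0,0,0,0.002,0]

```text
time_s: 8.45
eef_pos: [0.5467, 0.0833, 0.0571]
ee_rot: [180.0, 0.0, 81.1]
ft_force: [0.3, -0.1, -2.3]
opening: 0.343
```

servo_tool:
  targets: [0,0,0.002,0,0,0,0.002,0,0,0,0.002,0,0,0,0,0]

```text
time_s: 8.85
eef_pos: [0.5468, 0.0833, 0.052]
ee_rot: [-180.0, -0.0, 81.1]
ft_force: [-2.7, -0.6, 7.0]
opening: 0.339
```

```bash
python3 -c "
from h import *
rel([.547,.0833,.052],81.1)
g=bot.grab_frame('scene')
cv2.imwrite('pics/g5.png',cv2.resize(g[170:240,230:330],None,fx=7,fy=7,interpolation=cv2.INTER_CUBIC)[:,:,::-1])"
```

```text
t 8.85 pos [0.5468 0.0833 0.052 ] rot [-1.800e+02 -3.000e-02  8.108e+01] F [-2.7 -0.6  7. ] q [-26.3  39.5  17.2 110.2 -20.1  33.3  -4.8]
tool shift [-0.      0.0002  0.    ] turn -0.02
```

View pics/g5.png

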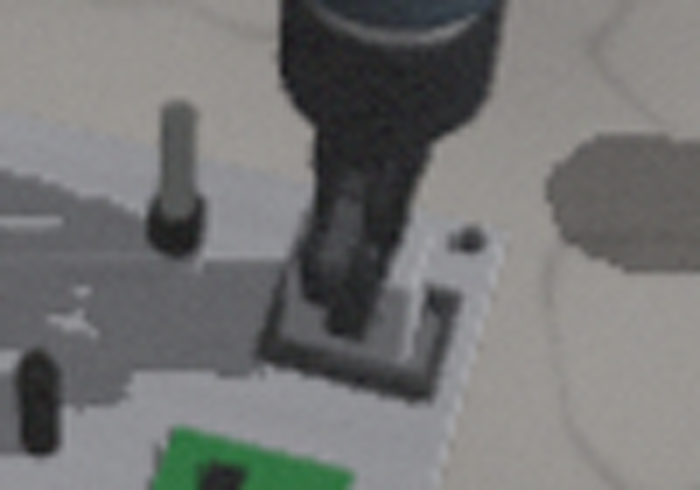

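servo_tool:
  targets: [0,0,0,0,0,0,0,0,0,0,0,0,0,0,0,0,0,0,0,0,0,0,0,0]
  jaw: 1

```text
time_s: 9.5
eef_pos: [0.5466, 0.0833, 0.0513]
ee_rot: [-180.0, 0.0, 81.1]
ft_force: [-0.4, -0.0, 0.4]
opening: 1.0
```

servo_tool:
  targets: [0,0,-0.01,0,0,0,-0.02,0,0,0,-0.03,0,0,0,-0.03,0,0,0,-0.03,0,0,0,-0.03,0]

```text
time_s: 10.1
eef_pos: [0.5465, 0.0832, 0.2033]
ee_rot: [180.0, -0.0, 81.1]
ft_force: [0.4, 0.6, -0.3]
opening: 1.004
```

```bash
python3 -c "
from h import *
rel([.54,.01,.2],81.1)
f=bot.grab_frame('top');g=bot.grab_frame('scene')
up=lambda f,x,y:cv2.resize(f[y:y+100,x:x+100],None,fx=4,fy=4,interpolation=cv2.INTER_CUBIC)
cv2.imwrite('pics/g6.png',np.hstack([up(f,200,140),up(g,220,140)])[:,:,::-1])"
```

```text
t 10.1 pos [0.5465 0.0832 0.2033] rot [ 1.7997e+02 -1.0000e-02  8.1070e+01] F [ 0.4  0.6 -0.3] q [-31.7  25.9  23.9 106.7 -13.4  50.1 -10.2]
tool shift [-0.0733  0.005   0.0032] turn -0.03
```

View pics/g6.png

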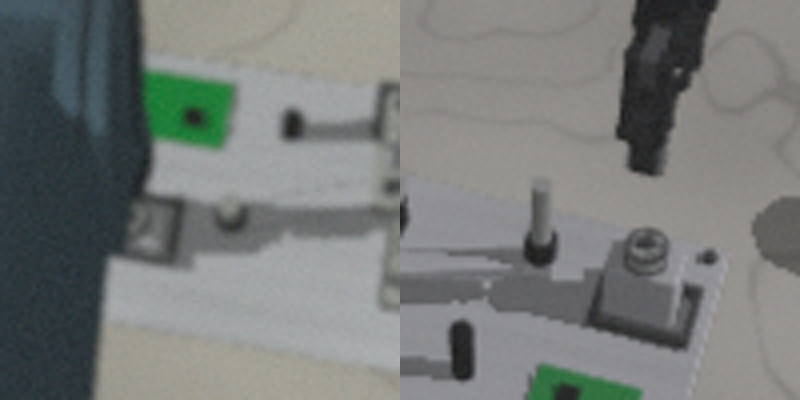

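```bash
python3 -c "
from h import *
q=lambda x,y:[(x-400)/4+219.6,y/4+139.6]
print('idler pulley',ray('scene',[q(648,237)],.084))
print('post scene',ray('scene',[q(542,182)],.13), 'top',ray('top',[[232/4+199.6,211/4+139.6]],.13))
rel([.540,.0105,.2],101.1)"
```

```text
idler pulley [[0.54207622 0.08078611 0.084     ]]
post scene [[0.54611577 0.0110525  0.13      ]] top [[0.54225884 0.01027181 0.13      ]]
t 10.2 pos [0.5493 0.0835 0.2059] rot [179.59  -0.19  81.06] F [ 0.8 -0.3  0.3] q [-31.7  25.8  24.  106.5 -13.4  50.  -10.2]
tool shift [-0.0736  0.0021  0.0057] turn -20.04
```

servo_tool:
  targets: [-0.025,0.001,0,0,-0.0245,0.001,0,0,-0.024,0.001,0,0,0,0,0,-6.7,0,0,0,-6.7,0,0,0,-6.7,0,0,0,0]

```text
time_s: 10.9
eef_pos: [0.5378, 0.0101, 0.2012]
ee_rot: [-180.0, -0.0, 101.2]
ft_force: [-0.6, 0.2, 0.2]
opening: 1.0
```

```bash
python3 -c "
from h import *
rel([.541,.0107,.11],101.1)"
```

```text
t 10.9 pos [0.5378 0.0101 0.2012] rot [-1.7997e+02 -2.0000e-02  1.0122e+02] F [-0.6  0.2  0.2] q [-21.4  24.3  19.8 108.7 -10.7  48.9  15.1]
tool shift [-0.      0.0033  0.0912] turn 0.12
```

servo_tool:
  targets: [0,0.004,0.02,0,0,0,0.03,0,0,0,0.03,0,0,0,0.011,0,0,0,0,0]

```text
time_s: 11.4
eef_pos: [0.5409, 0.0109, 0.1091]
ee_rot: [-179.8, -0.0, 101.1]
ft_force: [-0.6, -1.1, 0.2]
opening: 0.999
```

servo_tool:
  targets: [0,0,0,0,0,0,0,0,0,0,0,0,0,0,0,0,0,0,0,0,0,0,0,0,0,0,0,0,0,0,0,0,0,0,0,0]
  jaw: -1
  squeeze: 40

```text
time_s: 12.3
eef_pos: [0.5485, 0.0122, 0.112]
ee_rot: [179.3, 0.1, 101.2]
ft_force: [16.1, 2.0, -8.6]
opening: 0.148
```

```bash
python3 -c "
from h import *
rel([.541,.0107,.11],101.1)
f=bot.grab_frame('top');g=bot.grab_frame('scene')
up=lambda f,x,y:cv2.resize(f[y:y+100,x:x+100],None,fx=4,fy=4,interpolation=cv2.INTER_CUBIC)
cv2.imwrite('pics/g7.png',np.hstack([up(f,200,140),up(g,220,140)])[:,:,::-1])"
```

```text
t 12.3 pos [0.5485 0.0122 0.112 ] rot [1.7925e+02 1.1000e-01 1.0124e+02] F [16.1  2.  -8.6] q [-18.9  32.7  16.8 110.6 -14.7  38.   18.2]
tool shift [-0.     -0.0077  0.0019] turn 0.14
```

View pics/g7.png

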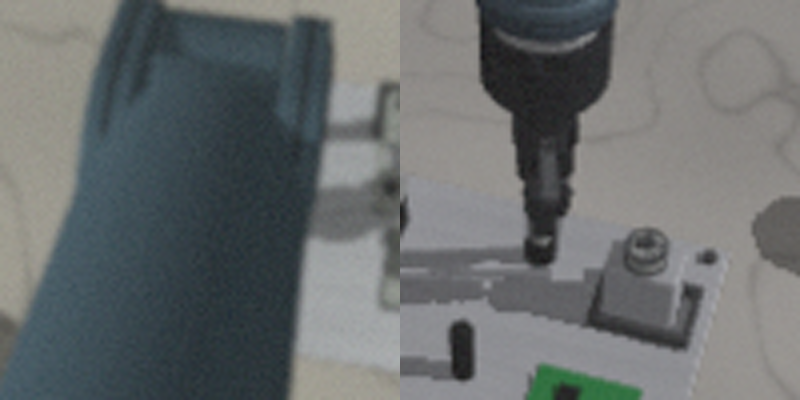

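servo_tool:
  targets: [0,0.006,0,0,-0.0001,0.0078,0,2.5,-0.0001,0.0048,0,2.5,-0.0001,0.0048,0,2.5,-0.0001,0.0048,0,2.5,0,0,0,0]

```text
time_s: 13.0
eef_pos: [0.5679, 0.0147, 0.1115]
ee_rot: [-179.7, -0.0, 91.1]
ft_force: [-10.8, -0.1, 18.1]
opening: 0.155
```

```bash
cat > arc.py <<'E'
from h import *
piv=np.array([.5693,-.0959]); s=bot.read_state(); p=s["eef_pos"]; d=p[:2]-piv
phi=np.degrees(np.arctan2(d[1],d[0])); print("r",np.hypot(*d),"theta",np.radians(101.1-phi),"phi",phi)
rel([.5485,.0122,.11],101.1)
u=np.array([np.sin(np.radians(phi)),-np.cos(np.radians(phi))]); print("Ftan",s["ft_force"][:2]@u,"Frad",s["ft_force"][:2]@[-u[1],u[0]],"open",s["opening"])
E
python3 arc.py
```

```text
r 0.11065548504062762 theta 0.1812048579501163 phi 90.71772641219073
t 13.0 pos [0.5679 0.0147 0.1115] rot [-1.7972e+02 -5.0000e-02  9.1110e+01] F [-10.8  -0.1  18.1] q [-20.6  35.   19.6 107.  -17.1  41.1   9.8]
tool shift [-0.0022 -0.0195  0.0016] turn -9.99
Ftan -10.786334829895168 Frad -0.0009188778066488108 open 0.15490944416450944
```

servo_tool:
  targets: [-0.0001,0.0046,-0.001,2.4,-0.0001,0.0046,-0.001,2.4,-0.0001,0.0046,0,2.4,-0.0001,0.0046,0,2.4,-0.0001,0.0046,0,2.4,-0.0001,0.0046,0,2.4,-0.0001,0.0046,0,2.4,-0.0001,0.0046,0,2.4,0,0,0,0]

```text
time_s: 13.9
eef_pos: [0.603, 0.0099, 0.1117]
ee_rot: [-179.6, 0.1, 71.9]
ft_force: [-11.3, 1.8, 6.9]
opening: 0.151
```

```bash
python3 arc.py
```

```text
r 0.11104435752463443 theta 0.5020697223901048 phi 72.3335238857421
t 13.9 pos [0.603  0.0099 0.1117] rot [-1.7956e+02  8.0000e-02  7.1950e+01] F [-11.3   1.8   6.9] q [-22.6  38.7  24.5 101.7 -21.7  44.8  -5.2]
tool shift [-0.0147 -0.0525  0.0021] turn -29.15
Ftan -11.336846329221057 Frad -1.7428761996569726 open 0.15110455143822166
```

servo_tool:
  targets: [-0.0001,0.0046,0,2.4,-0.0001,0.0046,0,2.4,0,0.003,0,1,0,0.002,0,0,0,0,0,0]

```text
time_s: 14.4
eef_pos: [0.6149, 0.0057, 0.1117]
ee_rot: [-179.4, 0.1, 66.2]
ft_force: [-14.3, 3.0, 10.7]
opening: 0.153
```

```bash
python3 arc.py
```

```text
r 0.11131006354165325 theta 0.6155652473127998 phi 65.83070931404983
t 14.4 pos [0.6149 0.0057 0.1117] rot [-1.7939e+02  1.0000e-01  6.6220e+01] F [-14.3   3.   10.7] q [-22.8  40.   25.9  99.7 -23.2  46.2  -9.5]
tool shift [-0.0208 -0.0634  0.0024] turn -34.88
Ftan -14.244339508429613 Frad -3.1383700696447367 open 0.15332648578871283
```

servo_tool:
  targets: [0,0.002,0,0,0,0.002,0,0,0,0,0,0]

```text
time_s: 14.7
eef_pos: [0.6153, 0.0056, 0.1114]
ee_rot: [-179.0, 0.1, 66.3]
ft_force: [-24.5, 5.7, 20.4]
opening: 0.154
```

```bash
python3 arc.py
```

```text
r 0.11142592264456025 theta 0.6194085491539935 phi 65.61050433915457
t 14.7 pos [0.6153 0.0056 0.1114] rot [-1.7896e+02  1.2000e-01  6.6260e+01] F [-24.5   5.7  20.4] q [-22.5  40.3  25.8  99.3 -23.2  46.8  -9.4]
tool shift [-0.0208 -0.0638  0.0026] turn -34.84
Ftan -24.645795565644306 Frad -4.882166151511446 open 0.1544230337778438
```

servo_tool:
  targets: [0,0,0,0,0,0,0,0,0,0,0,0,0,0,0,0,0,0,0,0,0,0,0,0,0,0,0,0,0,0,0,0,0,0,0,0,0,0,0,0]

```text
time_s: 15.7
eef_pos: [0.6153, 0.0056, 0.1114]
ee_rot: [-179.0, 0.1, 66.3]
ft_force: [-24.2, 6.9, 19.7]
opening: 0.149
```

```bash
python3 arc.py; python3 -c "
from h import *
f=bot.grab_frame('top');g=bot.grab_frame('scene')
cv2.imwrite('pics/g8f.png',np.hstack([f,g])[:,:,::-1][:, ::1])
up=lambda f,x,y:cv2.resize(f[y:y+100,x:x+133],None,fx=6,fy=6,interpolation=cv2.INTER_CUBIC)
cv2.imwrite('pics/g8.png',up(g,180,150)[:,:,::-1]); cv2.imwrite('pics/g8t.png',f[:,:,::-1]);cv2.imwrite('pics/g8s.png',g[:,:,::-1])"
```

```text
r 0.11142036812478506 theta 0.6195322278273612 phi 65.60341807315483
t 15.7 pos [0.6153 0.0056 0.1114] rot [-1.7898e+02  1.2000e-01  6.6260e+01] F [-24.2   6.9  19.7] q [-22.5  40.3  25.8  99.3 -23.2  46.8  -9.4]
tool shift [-0.0208 -0.0638  0.0026] turn -34.84
Ftan -24.937875993718855 Frad -3.6868602933965144 open 0.14929017505139752
```

View pics/g8.png

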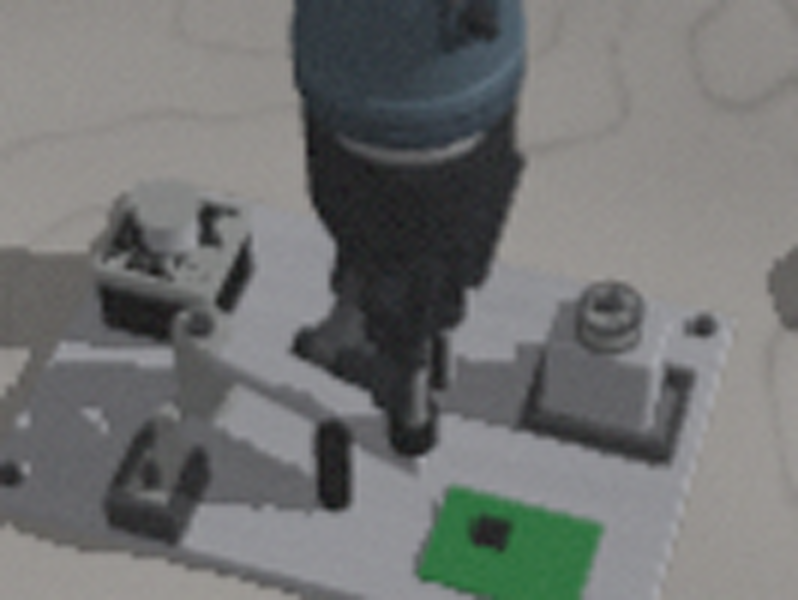

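View pics/g8t.png

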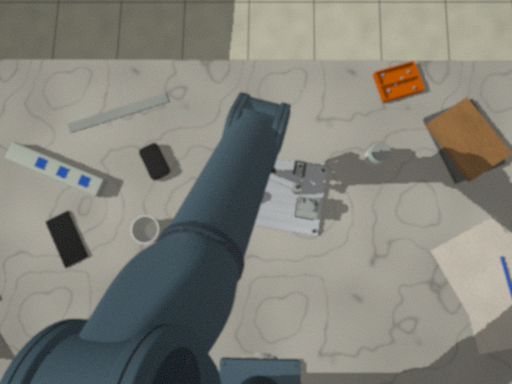

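View pics/g8s.png

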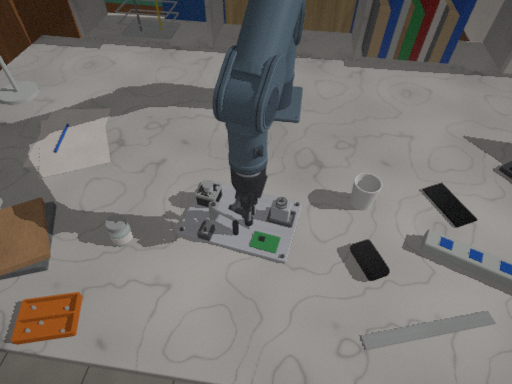

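```bash
python3 -c "
from rig import bot
print(bot.finish_job())"
```

```text
the job is handed in; nothing more can be done
None
```

The job is handed in at about 15.8 s of the 45 s allowed. The idler block stands pulley up in the pocket and is released, and the fingers are holding the tensioner post back against its rubber stop.

- **Block:** The tool was at z = 0.052 m when I let go, which is the seated height for where I gripped it (40 mm above its underside). The floor was pushing back with about 7 N. Later pictures show it upright in the frame.
- **Tensioner:** I pinched the post and swung it along its arc to a measured angle of about 0.62 rad. The last 4 mm of commanded push moved it only 0.4 mm while the force rose from 14 to 25 N, so it is on the stop. It held steady for a second, and the picture shows the arm bar against the stop.
- **Other things:** The mug, jar and mouse look unmoved in both views.

**Checks that disagreed:**
- The pinch showed the post about 7 mm farther along x than my camera estimate. I used the pinched position for the arc.
- The measured angle is slightly above the nominal 0.60 rad, which I put down to the hinge position being an estimate.
- A camera check of the idler pulley put it about 5 mm off in x. I took that as pixel error and relied on the tool height instead.
- An upward force of about 20 N on the tool remained while holding. I left it, as it is well below the 120 N wrist limit.

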